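# Prove the stop button, then hold a circuit board in the corner of its test fixture

## Task

Prove the test fixture's stop before testing: press the red mushroom on the yellow box all the way down, then turn it clockwise until it has come fully up again. Then bring the green circuit board, keeping it level, into the corner of the aluminium fixture with its long edge flush along the longer blue stop and its short edge flush against the shorter one. Finish while still holding it with the gripper, pressing it firmly but not hard against both stops at once; do not let go, and leave everything else on the desk where it is.

Things in the scene. Friction and masses are not known exactly. Their poses are not given: they have to be found in the camera images.
- stop_box: Yellow control box, 85 x 85 x 55 mm high, fixed to the desk; origin at the centre of its underside. On its top a black ring (52 mm diameter, 4 mm high) and, above it, the red mushroom, whose underside is 4 mm above the ring when pressed down and 12 mm when up.
- stop_top (a point): Centre of the top of the red mushroom, on its axis: a round head of 40 mm diameter, 20 mm tall, side wall upright from 4 to 16 mm above its underside. As it starts (up) this point is 91.5 mm above stop_box's origin. Pressed with about 4 N it moves straight down 8 mm to a firm end and stays down by itself until turned.
- stop_knob (a joint): Turn of the red mushroom in rad, 0 at the start, growing clockwise seen from above, firm end at 1.05. Stiff (about 0.1 N m), stays where it is left. Turning lifts the head 8 mm per rad, so at 1.0 a pressed head is fully up again; the fingers can follow it up or let it slide up between them.
- fixture: Aluminium test fixture plate, 250 (x) x 230 (y) x 12 mm, fixed to the desk; origin at the centre of its underside, axes along its edges, z up. Two blue stop bars stand on it, 14 mm high above the plate and 10 mm thick: the longer (225 mm) along its +y edge with its inner face at y = +105 mm, the shorter (150 mm) along its +x edge with its inner face at x = +115 mm.
- corner (a point): Inner corner where the inner faces of the blue stops meet, at the level of the plate's top: x = +115, y = +105, z = +12 mm in the fixture's frame. The board is home when its origin is 55 mm from the shorter and 40 mm from the longer stop: x = +60, y = +65 mm in the fixture's frame, its x axis parallel to the fixture's x.
- stop_far: The shorter blue stop bar (+x edge of the fixture), rigid. The board does not slip easily: friction about 0.9 on the stops and on the plate, so pushing it along a stop or pressing it down takes up part of the push; moves with the fixture and has the same origin and axes as fixture.
- stop_left: The longer blue stop bar (+y edge of the fixture), rigid; moves with the fixture and has the same origin and axes as fixture.
- board: Loose green circuit board in a black carrier, 110 (x) x 80 (y) x 10 mm thick, about 0.3 kg, lying flat on the fixture plate, its x axis within 0.5 rad of the fixture's x; origin at the centre of its underside. Parts up to 23 mm high stand near its two short ends; beside the 34 mm wide transformer (towards +y and -y) it is free of tall parts.
- board_grip (a point): Centre of the top of the transformer that stands on the middle of the board, 42 mm above the board's origin: the grip. Yellow body 40 (x) x 34 (y) mm up to 34 mm, steel core 30 (x) x 34 (y) mm above that; grasp it across its 34 mm, from above.
- mug: White mug, 80 mm diameter, 90 mm high, origin at the centre of its underside; leave alone.
- spray_can: Spray can, 58 mm diameter, 170 mm high, origin at the centre of its underside; leave alone.
- multimeter: Yellow hand multimeter, 155 (x) x 78 (y) x 30 mm, origin at the centre of its underside; leave alone.
- spare_board: Small blue circuit board, 70 (x) x 50 (y) x 6 mm, parts to 14 mm, origin at the centre of its underside; not the one to test, leave alone.
- screwdriver: Screwdriver lying on the desk along its x axis; leave alone.
- tape_roll: Green roll of tape lying flat, 70 mm diameter, 19 mm high, origin at the centre of its underside; leave alone.
- parts_tray: Grey parts tray, 120 (x) x 90 (y) x 30 mm, origin at the centre of its underside; leave alone.

How it is judged:
By the outcome, as a careful person would: the job done as asked, in the order asked, and still so for the second after the job is handed in, while the arm keeps its last pose, push and grip.
It also fails if it takes over 72 s, if anything falls off the work surface, if the arm or the gripper's body presses on something with over 40 N, if the wrist force passes 120 N, or if a joint passes its speed limit or range.

## Robot

A 6-joint arm with a two-finger parallel gripper is mounted at the origin on the work surface. World frame = base frame: x ahead of the robot, y to its left, z up, the work surface at z = 0. Lengths are in mm, angles in rad, forces in N, time in s.
With the tool pointing down it reaches from about 400 to 925 mm from the base axis. Payload 12.5 kg.
Tool frame: the origin (TCP) lies at the very end of the fingers, on their centre line; the grasp point (between the pads) lies 19 mm behind it; z points along the fingers, y is the line along which they close (so a half turn about z gives the same grasp; the last joint's range is limited). The gripper opens to 95 mm and grips with 3 to 60 N. Pads are 20 mm wide; open, the fingers measure 119 mm over their backs; the gripper's body (75 mm by 180 mm) begins 59 mm behind the grasp point.
Start: joints at [-1.338, 0.491, 1.559, -0, 1.092, -0.106], TCP at [207.746, -589.482, 214.661] pointing down, gripper open.
Joint ranges: [-3.1, 3.1], [-0.84, 2.19], [0.05, 2.79], [-1.13, 4.28], [0.06, 2.93], [-2.69, 2.69]. Speed limits (rad/s): [2.22, 2.22, 2.79, 3.14, 3.14, 3.14].

## Interface

Orientations are given as [roll, pitch, yaw] about the fixed x, y, z axes, in that order (R = Rz(yaw) Ry(pitch) Rx(roll)).
In Python, from cell import env, monitor, read_camera, camera_info gives the robot as it stands (env), with the cameras as plain functions and the readings (monitor).
- The arm moves only by the tool pendant, called after "Emit:" as name([rows], argument=value, ...), one row to a line, values as JSON. Schema: {"type":"object","properties":{"ticks":{"type":"array","items":{"type":"object","properties":{"x":{"type":"number"},"y":{"type":"number"},"z":{"type":"number"},"spin":{"type":"number"},"jaw":{"type":"number"}},"additionalProperties":false,"required":["jaw"]},"minItems":1,"maxItems":5},"only":{"type":"string"},"quiet":{"type":"boolean"},"lines":{"type":"string"}},"required":["ticks"],"additionalProperties":false}. ticks is a list of rows, 1 to 5 of them, each an object with the fields x, y, z (the shift in a scale on which 1.0 is 800 mm), spin (a turn about the tool's z in a scale on which 1.0 is 180 degrees), jaw (the opening from 0.0 (shut) to 1.0 (fully open)); a field left out counts as zero (the opening has to be given); each row is the pose to reach, as a shift and turn from the pose commanded when the call began, along the tool's axes at that moment; what a row does not reach only later rows make up. A row lasts 1/12 s, in which the tool goes at most 41.7 mm and 0.125 rad, less where a joint would pass 70% of its speed; a pose out of reach is approached as far as the arm can. The fingers move at their own pace and stop on an object; the grip force is fixed at half the most. Time passes only in rows, so rows that do not move let the fingers close. The tool returns the time, the measured TCP pose, the force, the opening and the grip force at its end. only (a regular expression) keeps the lines of the reply that match it, lines (a string "A,B") keeps lines A to B, and quiet returns only ok. Shift and turn numbers lie between -1 and 1, and a call with a number outside is refused. Input that does not fit is refused with a message, and nothing moves.
- monitor.state(): the state, without advancing time (a new reading comes with each control period).
- read_camera(name): name is "scene" or "top"; returns (picture, depth): 400x640x3 uint8, red, green, blue; 400x640 float32, mm along the optical axis (not along the pixel's ray), 0 where there is no reading.
- camera_info(name): a dict with "vertical_fov" (degrees; the focal length in pixels is half the picture's height over the tangent of half this angle, whatever the lens; pixels are square), "cx", "cy" (the principal point, pixels), "origin" and "attitude" of the camera in the world. Camera axes: x right, y down, z forward; pixel columns grow to the right and rows downward; lengths in mm; the calibration is good to about 2 mm. A picture is of the moment at which its call begins. camera_info takes no time and is no camera call.
- env.job_done(): hands the job in; it is judged then, once.
The state is a dict: "t": time; "joints": joint angles; "qvel": joint speeds; "tau": joint torques, N m; "eef_pos": TCP position; "tcp_rot": TCP orientation; "ft_force": force on the tool from outside, world axes, zero at the start; "moment": the same for the moment, N m; "opening": opening from 0.0 (shut) to 1.0 (fully open); "grip_force": force on a finger pad.
Only numpy, scipy, OpenCV 4.12 (cv2) and the standard library are available. Lean on these libraries where they do the work, as an engineer would, in place of code of your own. Each camera call takes 0.05 s, during which the arm holds its last target. There are 200 camera calls.

## Working session

There is one attempt and no reset: what is moved stays moved. The work goes in short steps, Python scripts to look and compute and a tool call to move; the robot and the scene stay as the last step left them, time stands still between calls to the robot, and variables do not carry over. Pictures are saved under pics/ and viewed, at most 10 in all, crops included, and the job is handed in when it is done.

```bash
ls; mkdir -p pics
```

Run:
```python
from cell import env, monitor, read_camera, camera_info
import cv2,numpy as np
for n in("scene","top"):
    p,d=read_camera(n); cv2.imwrite(f"pics/{n}0.png",p[:,:,::-1]); np.save(f"{n}0.npy",d); print(n,camera_info(n),(d>0).mean())
print(monitor.state())
```

```text
cell.py
pics
scene {'vertical_fov': 54.415618428642965, 'cx': 320.8857289642767, 'cy': 192.86476007845744, 'origin': array([ 934.33115832, -382.42262689,  994.25212591]), 'attitude': array([-2.61686138, -0.00548816,  0.83141965])} 0.9958125
top {'vertical_fov': 46.40090716224796, 'cx': 322.06204363766517, 'cy': 203.27584837837716, 'origin': array([ 310.24949329,  -20.71326802, 1708.9679826 ]), 'attitude': array([-2.98265282, -0.00763583, -1.56714495])} 0.9961640625
{'t': 0.1, 'joints': array([-1.33760371e+00,  4.91450113e-01,  1.55940215e+00, -1.00877110e-05,
        1.09170504e+00, -1.05557189e-01]), 'qvel': array([-0.00047565, -0.00038639, -0.00185897,  0.00119678,  0.00192375,
        0.00141564]), 'tau': array([ 3.38317732e-03, -6.13628411e+01, -2.58608168e+01,  6.93913526e-02,
        4.70608834e-02, -5.88227545e-05]), 'eef_pos': array([ 207.68492312, -589.24695107,  214.14603453]), 'tcp_rot': array([-3.14063243e+00, -9.27389837e-05,  3.38754414e-01]), 'ft_force': array([-0.16155853,  0.01597827,  0.01692266]), 'moment': array([ 0.00250696, -0.03073474, -0.01430171]), 'grip_force': 0.0, 'opening': 1.0006882491341946}
```

View pics/scene0.png

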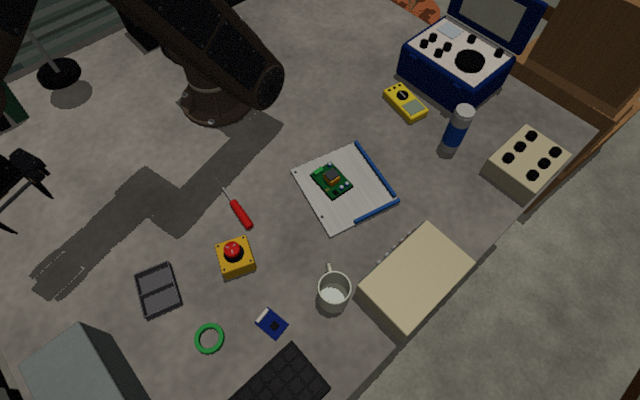

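View pics/top0.png

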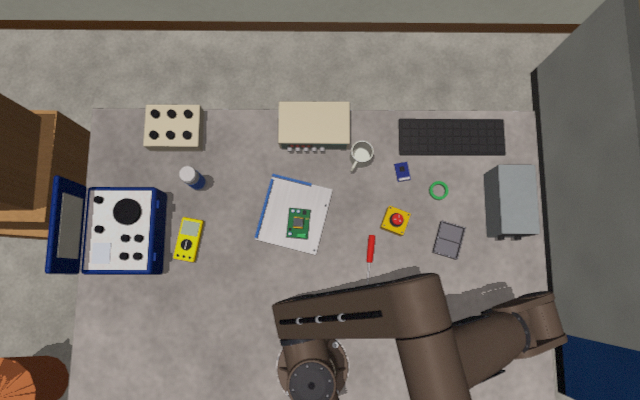

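The scene view has the mushroom at (233,250), the board at (331,181) and the blue stops around (375,185). The top view has the mushroom at (397,219), the board at (299,223) and the blue stops along (267,205) and (302,182).

Create h.py:
```python
import cv2,numpy as np
from cell import env, monitor, read_camera, camera_info
from scipy.spatial.transform import Rotation as R
def cam(n):
    i=camera_info(n); return i,R.from_euler('xyz',i['attitude']).as_matrix(),200/np.tan(np.radians(i['vertical_fov']/2))
def rays(n,uv):
    i,M,f=cam(n); uv=np.atleast_2d(np.asarray(uv,float))
    return np.asarray(i['origin']),np.c_[(uv[:,0]-i['cx'])/f,(uv[:,1]-i['cy'])/f,np.ones(len(uv))]@M.T
def plane(n,uv,z):
    o,d=rays(n,uv); return o+d*((z-o[2])/d[:,2])[:,None]
def tri(a,b):
    (o,d),(p,e)=rays('scene',a),rays('top',b); d,e=d[0],e[0]
    s=np.linalg.lstsq(np.c_[d,-e],p-o,rcond=None)[0]; A,B=o+s[0]*d,p+s[1]*e
    return (A+B)/2,np.linalg.norm(A-B)
def mask(img,lo,hi,box):
    m=cv2.inRange(cv2.cvtColor(img,cv2.COLOR_RGB2HSV),lo,hi); k=np.zeros_like(m); x0,y0,x1,y1=box; k[y0:y1,x0:x1]=m[y0:y1,x0:x1]; return k
def big(m): return max(cv2.findContours(m,cv2.RETR_EXTERNAL,cv2.CHAIN_APPROX_NONE)[0],key=cv2.contourArea)
```

Run:
```python
from h import *
P={n:cv2.imread(f"pics/{n}0.png")[:,:,::-1].copy() for n in("scene","top")}
D={n:np.load(n+"0.npy") for n in P}
np.set_printoptions(precision=1,suppress=True)
B={'scene':(200,220,275,290),'top':(370,195,425,245)}; F={'scene':(280,130,410,245),'top':(245,165,340,262)}
def c(m): return np.argwhere(m)[:,::-1].mean(0)
r={n:c(mask(P[n],(0,150,60),(8,255,255),B[n])) for n in P}; print('red',r,tri(r['scene'],r['top']))
for n in P:
    print(n,'red on 85',plane(n,r[n],85))
    q=cv2.minAreaRect(big(mask(P[n],(15,120,50),(35,255,255),B[n]))); print('box',q[0],plane(n,cv2.boxPoints(q),55))
    bl=mask(P[n],(100,120,40),(125,255,255),F[n]); print('blue px',(bl>0).sum())
    g=mask(P[n],(45,80,20),(90,255,255),F[n]); print('green',cv2.minAreaRect(big(g)), plane(n,cv2.boxPoints(cv2.minAreaRect(big(g))),22))
ims=[cv2.resize(P[n][b[1]:b[3],b[0]:b[2]],None,fx=k,fy=k,interpolation=cv2.INTER_CUBIC)[:600] for n,b,k in(('scene',(285,135,405,240),5),('top',(250,170,335,257),6))]
for i,n in zip(ims,'ab'): cv2.imwrite(f"pics/c{n}.png",i[:,:,::-1])
```

```text
red {'scene': array([236.2, 241.1]), 'top': array([388.1, 226.1])} (array([ 494. , -270.8,   50.2]), np.float64(4.037902155629656))
scene red on 85 [[ 509.3 -276.6   85. ]]
box (234.6500244140625, 256.95001220703125) [[ 462.4 -325.    55. ]
 [ 494.8 -243.2   55. ]
 [ 591.4 -279.2   55. ]
 [ 559.1 -356.6   55. ]]
blue px 436
green ((330.9792785644531, 179.8517303466797), (35.95869445800781, 24.41537094116211), 48.366458892822266) [[453.7  19.   22. ]
 [447.1  99.1  22. ]
 [564.1  85.7  22. ]
 [567.6   9.1  22. ]]
top red on 85 [[ 490.9 -263.7   85. ]]
box (395.116455078125, 220.3561553955078) [[ 488.5 -237.    55. ]
 [ 572.  -269.5   55. ]
 [ 541.4 -350.6   55. ]
 [ 458.3 -317.6   55. ]]
blue px 211
green ((298.0798034667969, 222.91236877441406), (20.52617073059082, 28.632347106933594), 5.440331935882568) [[459.5  95.6  22. ]
 [563.8  87.3  22. ]
 [557.   12.6  22. ]
 [452.7  21.6  22. ]]
```

View pics/ca.png

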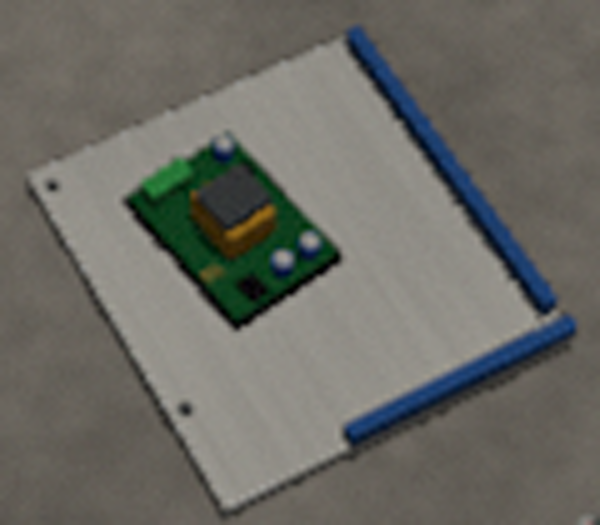

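View pics/cb.png

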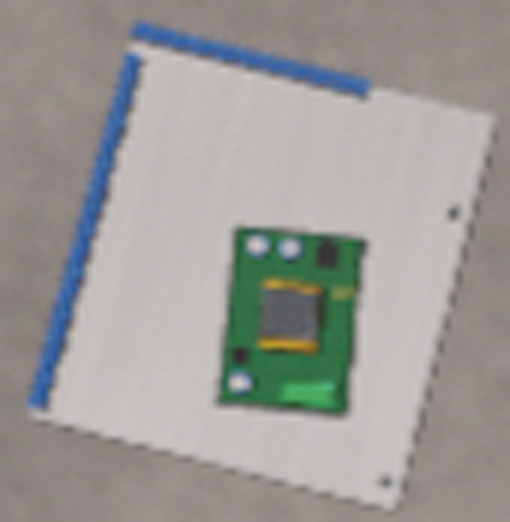

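The crops show the transformer top at about scene (332.4,174) and top (298.3,222.5). The fixture is turned about -0.28 rad and the board about -0.08 rad. My red mask caught the screwdriver, so I'll refine the masks.

Run:
```python
from h import *
P={n:cv2.imread(f"pics/{n}0.png")[:,:,::-1].copy() for n in("scene","top")}
np.set_printoptions(precision=2,suppress=True)
B={'scene':(215,235,255,275),'top':(380,200,420,240)}; F={'scene':(286,136,405,241),'top':(251,170,336,256)}
def c(m): return np.argwhere(m)[:,::-1].mean(0)
def box(m): return cv2.minEnclosingCircle(big(m))
red={n:mask(P[n],(0,150,40),(9,255,255),B[n])|mask(P[n],(170,150,40),(180,255,255),B[n]) for n in P}
r={n:c(big(red[n])[:,0]) if 0 else np.array(cv2.minEnclosingCircle(big(red[n]))[0]) for n in P}; print('red',r,{n:(red[n]>0).sum() for n in P},tri(r['scene'],r['top']))
for n in P: print(n,plane(n,r[n],80))
G={}
T={'scene':(318,163,342,188),'top':(288,212,308,232)}
for n in P:
    img=P[n]; hsv=cv2.cvtColor(img,cv2.COLOR_RGB2HSV)
    g=mask(img,(0,0,30),(180,75,130),T[n]); g=cv2.morphologyEx(g,cv2.MORPH_OPEN,np.ones((3,3))); k=cv2.minAreaRect(big(g)); G[n]=np.array(k[0]); print(n,'core',k,'yaw on 42',plane(n,cv2.boxPoints(k),42)[:,:2].ravel())
    g=mask(img,(45,80,20),(90,255,255),F[n]); bp=plane(n,cv2.boxPoints(cv2.minAreaRect(big(g))),22)
    bl=mask(img,(100,120,40),(125,255,255),F[n]); N,lab,st,ce=cv2.connectedComponentsWithStats(bl)
    for i in [j for j in range(1,N) if st[j,4]>40]:
        pts=np.argwhere(lab==i)[:,::-1]; w=plane(n,pts,24)[:,:2]; vx,vy,x0,y0=cv2.fitLine(w.astype(np.float32),cv2.DIST_L2,0,.01,.01).ravel(); s=(w-[x0,y0])@[vx,vy]
        print('bar',st[i,4],'ctr',x0,y0,'ang',np.arctan2(vy,vx),np.arctan(-vx/vy),'len',np.ptp(s))
    pl=mask(img,(0,0,105),(180,60,255),F[n])
    h=cv2.approxPolyDP(cv2.convexHull(big(pl)),4,True)[:,0]; print('plate corners',h.tolist(),plane(n,h,12)[:,:2].ravel())
print('core tri',tri(G['scene'],G['top']))
```

```text
red {'scene': array([231.77, 249.77]), 'top': array([397.14, 218.68])} {'scene': np.int64(196), 'top': np.int64(90)} (array([ 517.85, -297.45,   78.1 ]), np.float64(0.7808024929230675))
scene [[ 518.53 -297.98   80.  ]]
top [[ 517.76 -296.77   80.  ]]
scene core ((331.1153564453125, 173.92303466796875), (9.984603881835938, 11.371355056762695), 56.3099365234375) yaw on 42 [486.27  44.03 488.68  79.63 520.64  71.67 517.94  36.58]
bar 220 ctr 568.6881 177.014 ang -0.2485769 1.3222195 len 222.7609396935735
bar 200 ctr 670.69824 76.88435 ang 1.3330928 -0.23770353 len 149.9520141553964
plate corners [[286, 136], [353, 142], [396, 198], [330, 236], [286, 193]] [288.59  63.37 448.79 204.92 676.76 154.46 635.59 -68.87 449.88 -70.97]
top core ((298.0, 221.5), (7.0, 10.0), 90.0) yaw on 42 [523.34  71.91 523.5   35.94 498.18  35.68 498.02  71.57]
bar 77 ctr 669.5872 81.34545 ang 1.3224401 -0.24835618 len 144.28807862270708
bar 134 ctr 562.8623 179.71967 ang -0.24626723 1.3245292 len 218.14991243083836
plate corners [[335, 170], [335, 255], [251, 255], [251, 170]] [708.14 -80.44 392.93 -80.2  391.71 223.51 706.44 232.23]
core tri (array([509.04,  52.86,  53.73]), np.float64(0.9716700265343561))
```

Measurements so far: mushroom axis (518,-297), board about (508,54) at yaw -0.085, fixture yaw about -0.247. Next I move over the mushroom with the fingers shut.

Units first: shifts go in shares of 800 mm and turns go in shares of 180 degrees. So 190 mm / 800 = 0.2375, 155 mm / 800 = 0.1938.

Emit:
pendant([
  {"x": 0.05,"y": -0.0213,"jaw": 0},
  {"x": 0.1,"y": -0.0438,"jaw": 0},
  {"x": 0.15,"y": -0.0663,"jaw": 0},
  {"x": 0.1938,"y": -0.0863,"jaw": 0},
  {"x": 0.2375,"y": -0.105,"jaw": 0},
])

```text
t: 0.52
eef_pos: [360.0, -445.4, 214.4]
tcp_rot: [-3.141, 0.0, 0.338]
ft_force: [-0.5, -1.1, 0.3]
opening: 0.706
grip_force: 0.0
```

Emit:
pendant([
  {"x": 0.0438,"y": -0.0188,"z": 0.0125,"jaw": 0},
  {"x": 0.0875,"y": -0.0388,"z": 0.025,"jaw": 0},
  {"x": 0.1313,"y": -0.0575,"z": 0.05,"jaw": 0},
  {"x": 0.175,"y": -0.0775,"z": 0.075,"jaw": 0},
  {"x": 0.2125,"y": -0.0938,"z": 0.0875,"jaw": 0},
])

```text
t: 0.93
eef_pos: [495.1, -317.8, 142.7]
tcp_rot: [-3.14, 0.001, 0.339]
ft_force: [-0.2, -0.9, -0.1]
opening: 0.355
grip_force: 0.0
```

Emit:
pendant([
  {"x": 0.0188,"y": -0.0088,"z": 0.0125,"jaw": 0},
  {"x": 0.0371,"y": -0.0169,"z": 0.025,"jaw": 0},
  {"x": 0.0371,"y": -0.0169,"z": 0.025,"jaw": 0},
  {"x": 0.0371,"y": -0.0169,"z": 0.025,"jaw": 0},
])

```text
t: 1.27
eef_pos: [518.0, -296.7, 124.1]
tcp_rot: [-3.141, 0.001, 0.34]
ft_force: [-0.9, 0.2, -0.5]
opening: 0.072
grip_force: 0.0
```

To row units: 37 mm / 800 = 0.0463, 35 mm / 800 = 0.0438.

Emit:
pendant([
  {"z": 0.0188,"jaw": 0},
  {"z": 0.035,"jaw": 0},
  {"z": 0.04,"jaw": 0},
  {"z": 0.0438,"jaw": 0},
  {"z": 0.0463,"jaw": 0},
])

```text
t: 1.68
eef_pos: [517.6, -298.0, 88.2]
tcp_rot: [3.141, -0.0, 0.338]
ft_force: [-1.3, -1.2, 1.7]
opening: 0.003
grip_force: 1.2
```

Emit:
pendant([
  {"z": 0.0019,"jaw": 0},
  {"z": 0.0038,"jaw": 0},
  {"z": 0.0044,"jaw": 0},
  {"z": 0.0044,"jaw": 0},
])

```text
t: 2.02
eef_pos: [518.2, -297.6, 84.5]
tcp_rot: [3.141, -0.0, 0.339]
ft_force: [-0.3, -1.9, 2.4]
opening: 0.005
grip_force: 1.2
```

To row units: 1 mm / 800 = 0.0013.

Emit:
pendant([
  {"z": 0.0013,"jaw": 0},
  {"z": 0.0013,"jaw": 0},
  {"z": 0.0013,"jaw": 0},
])

```text
t: 2.27
eef_pos: [518.2, -297.5, 83.5]
tcp_rot: [3.141, -0.0, 0.339]
ft_force: [-1.5, -1.0, 4.7]
opening: 0.003
grip_force: 2.4
```

Emit:
pendant([
  {"z": 0.001,"jaw": 0},
  {"z": 0.0013,"jaw": 0},
  {"z": 0.0013,"jaw": 0},
])

```text
t: 2.52
eef_pos: [518.4, -297.6, 83.2]
tcp_rot: [3.14, -0.001, 0.339]
ft_force: [-2.4, -0.9, 11.9]
opening: 0.006
grip_force: 6.0
```

To row units: 1 mm / 800 = 0.0013.

Emit:
pendant([
  {"z": 0.0013,"jaw": 0},
  {"z": 0.0013,"jaw": 0},
  {"z": 0.0013,"jaw": 0},
])

```text
t: 2.77
eef_pos: [518.5, -297.7, 82.9]
tcp_rot: [3.139, -0.001, 0.339]
ft_force: [-5.2, -0.5, 18.1]
opening: 0.005
grip_force: 9.5
```

Emit:
pendant([
  {"z": -0.0188,"jaw": 0},
  {"z": -0.0375,"jaw": 1},
  {"z": -0.0375,"jaw": 1},
  {"z": -0.0375,"jaw": 1},
  {"z": -0.0375,"jaw": 1},
])

```text
t: 3.18
eef_pos: [517.7, -297.0, 110.4]
tcp_rot: [-3.141, 0.0, 0.339]
ft_force: [0.2, 0.4, -1.1]
opening: 0.224
grip_force: 0.0
```

Emit:
pendant([
  {"jaw": 1},
  {"jaw": 1},
  {"jaw": 1},
  {"jaw": 1},
  {"jaw": 1},
])

```text
t: 3.6
eef_pos: [517.9, -297.2, 110.9]
tcp_rot: [-3.141, 0.0, 0.339]
ft_force: [1.0, 0.7, -0.0]
opening: 0.575
grip_force: 0.0
```

Run:
```python
from h import *
p,d=read_camera('top'); q,e=read_camera('scene')
i,M,f=cam('scene'); o,r=rays('scene',[[231,247]])
print(monitor.state()['opening'])
D=np.load('scene0.npy')
for u,v in [(230,247),(232,247),(231,245),(233,249)]:
    o,r=rays('scene',[[u,v]]); print((o+r[0]*e[v,u])[2],(o+r[0]*D[v,u])[2])
b=lambda im:cv2.resize(im[150:300,140:340],(800,600),interpolation=cv2.INTER_CUBIC)
cv2.imwrite('pics/s1.png',b(q)[:,:,::-1])
```

```text
0.6630925956841475
83.97421014185818 88.71848514062924
85.33927071660946 88.39032728501115
81.976119547954 90.90305016184698
83.0488571857386 89.22084574973564
```

To row units: 46 mm / 800 = 0.0575, 40 mm / 800 = 0.05.

Emit:
pendant([
  {"z": 0.0188,"jaw": 0.8},
  {"z": 0.0375,"jaw": 0.8},
  {"z": 0.05,"jaw": 0.8},
  {"z": 0.0575,"jaw": 0.8},
  {"z": 0.0575,"jaw": 0.6},
])

```text
t: 4.12
eef_pos: [517.6, -297.0, 64.0]
tcp_rot: [-3.14, 0.001, 0.339]
ft_force: [-0.3, 0.5, -0.3]
opening: 0.768
grip_force: 0.0
```

Emit:
pendant([
  {"jaw": 0.2},
  {"jaw": 0.2},
  {"jaw": 0.2},
  {"jaw": 0.2},
  {"jaw": 0.2},
])

```text
t: 4.53
eef_pos: [518.0, -297.2, 65.6]
tcp_rot: [3.141, -0.0, 0.339]
ft_force: [-2.6, 8.4, 5.7]
opening: 0.435
grip_force: 5.0
```

Emit:
pendant([
  {"jaw": 0.2},
  {"jaw": 0.2},
  {"jaw": 0.2},
])

```text
t: 4.78
eef_pos: [517.7, -296.4, 65.6]
tcp_rot: [-3.14, 0.0, 0.339]
ft_force: [-1.2, 6.3, 5.9]
opening: 0.412
grip_force: 30.0
```

To row units: -4 mm / 800 = -0.005, -3.2 mm / 800 = -0.004, 0.5 rad / 3.1416 = 0.1592.

Emit:
pendant([
  {"z": -0.001,"spin": 0.0318,"jaw": 0.2},
  {"z": -0.002,"spin": 0.0637,"jaw": 0.2},
  {"z": -0.003,"spin": 0.0955,"jaw": 0.2},
  {"z": -0.004,"spin": 0.1273,"jaw": 0.2},
  {"z": -0.005,"spin": 0.1592,"jaw": 0.2},
])

```text
t: 5.2
eef_pos: [517.7, -296.8, 69.6]
tcp_rot: [-3.141, 0.001, -0.166]
ft_force: [-1.6, 3.0, 4.5]
opening: 0.411
grip_force: 30.0
```

Emit:
pendant([
  {"z": -0.001,"spin": 0.0318,"jaw": 0.2},
  {"z": -0.002,"spin": 0.0637,"jaw": 0.2},
  {"z": -0.003,"spin": 0.0955,"jaw": 0.2},
  {"z": -0.004,"spin": 0.1273,"jaw": 0.2},
  {"z": -0.005,"spin": 0.1592,"jaw": 0.2},
])

```text
t: 5.62
eef_pos: [517.5, -297.2, 73.6]
tcp_rot: [3.141, 0.001, -0.666]
ft_force: [-4.2, 0.4, 4.2]
opening: 0.413
grip_force: 30.0
```

Emit:
pendant([
  {"spin": 0.0095,"jaw": 0.2},
  {"spin": 0.0095,"jaw": 0.2},
  {"spin": 0.0095,"jaw": 0.2},
])

```text
t: 5.87
eef_pos: [517.5, -297.2, 73.8]
tcp_rot: [3.141, 0.001, -0.691]
ft_force: [-3.8, 1.6, 6.7]
opening: 0.411
grip_force: 30.0
```

```bash
python3 -c "
from cell import env, monitor, read_camera, camera_info;print(monitor.state()['moment'],monitor.state()['joints'])"
```

```text
[0.15688508 0.87917719 0.0616702 ] [-6.31771711e-01  6.21913087e-01  1.76120258e+00 -7.20550589e-04
  7.59018831e-01  1.63068705e+00]
```

To row units: 0.05 rad / 3.1416 = 0.0159.

Emit:
pendant([
  {"spin": 0.0159,"jaw": 0.2},
  {"spin": 0.0159,"jaw": 0.2},
  {"spin": 0.0159,"jaw": 0.2},
])

```text
t: 6.12
eef_pos: [517.5, -297.3, 74.0]
tcp_rot: [3.141, 0.0, -0.741]
ft_force: [-4.9, 1.0, 8.2]
opening: 0.41
grip_force: 30.0
```

```bash
python3 -c "
from cell import env, monitor, read_camera, camera_info;print(monitor.state()['moment'])"
```

```text
[0.17253077 1.12388829 0.34977691]
```

Emit:
pendant([
  {"jaw": 0.8},
  {"jaw": 0.8},
  {"jaw": 0.8},
  {"jaw": 0.8},
])

```text
t: 6.45
eef_pos: [518.0, -297.3, 73.1]
tcp_rot: [3.142, -0.0, -0.741]
ft_force: [0.6, -0.3, 0.4]
opening: 0.634
grip_force: 0.0
```

Emit:
pendant([
  {"z": -0.025,"jaw": 0.8},
  {"z": -0.0625,"jaw": 0.8},
  {"z": -0.1,"jaw": 0.8},
])

```text
t: 6.7
eef_pos: [517.6, -297.0, 153.4]
tcp_rot: [3.141, 0.002, -0.741]
ft_force: [-0.4, -0.6, -0.1]
opening: 0.789
grip_force: 0.0
```

Run:
```python
from h import *
e=read_camera('scene')[1];
for u,v in [(230,247),(232,247),(231,245),(233,249)]:
    o,r=rays('scene',[[u,v]]); print((o+r[0]*e[v,u])[2])
print(monitor.state()['eef_pos'])
```

```text
92.93732679646484
92.38905575196975
93.05790709995063
92.48037598890721
[ 519.61996971 -298.36383908  159.66968113]
```

To row units: -144.5 mm / 800 = -0.1806, -140 mm / 800 = -0.175.

Emit:
pendant([
  {"x": -0.035,"y": -0.0363,"jaw": 0.8},
  {"x": -0.07,"y": -0.0725,"jaw": 0.8},
  {"x": -0.105,"y": -0.1088,"jaw": 0.8},
  {"x": -0.14,"y": -0.1438,"jaw": 0.8},
  {"x": -0.175,"y": -0.1806,"jaw": 0.8},
])

```text
t: 7.17
eef_pos: [511.8, -94.6, 153.1]
tcp_rot: [-3.142, -0.0, -0.742]
ft_force: [1.5, -0.5, -0.2]
opening: 0.798
grip_force: 0.0
```

Emit:
pendant([
  {"x": -0.035,"y": -0.0363,"jaw": 0.8},
  {"x": -0.07,"y": -0.0725,"jaw": 0.8},
  {"x": -0.105,"y": -0.1088,"jaw": 0.8},
  {"x": -0.1304,"y": -0.1348,"spin": -0.0318,"jaw": 0.8},
  {"x": -0.1304,"y": -0.1348,"spin": -0.0637,"jaw": 0.8},
])

```text
t: 7.58
eef_pos: [507.6, 58.1, 153.1]
tcp_rot: [-3.141, 0.0, -0.533]
ft_force: [-0.4, -0.0, -0.2]
opening: 0.798
grip_force: 0.0
```

Emit:
pendant([
  {"z": 0.0125,"spin": -0.0382,"jaw": 0.8},
  {"z": 0.0375,"spin": -0.0764,"jaw": 0.8},
  {"z": 0.0625,"spin": -0.1146,"jaw": 0.8},
  {"z": 0.0875,"spin": -0.1451,"jaw": 0.8},
  {"z": 0.0875,"spin": -0.1451,"jaw": 0.8},
])

```text
t: 8.0
eef_pos: [506.6, 53.9, 80.2]
tcp_rot: [3.141, 0.005, -0.081]
ft_force: [-1.1, -1.3, 0.4]
opening: 0.802
grip_force: 0.0
```

Run:
```python
from h import *
for n,x0,y0 in(('scene',285,135),('top',250,170)):
    p=read_camera(n)[0]; cv2.imwrite(f'pics/b_{n}.png',cv2.resize(p[y0:y0+90,x0:x0+120],(800,600),interpolation=cv2.INTER_CUBIC)[:,:,::-1])
a,b=[cv2.resize(cv2.imread(f'pics/b_{n}.png'),(400,300)) for n in('scene','top')]; cv2.imwrite('pics/b.png',np.hstack([a,b]))
```

```text
(no output)
```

View pics/b.png

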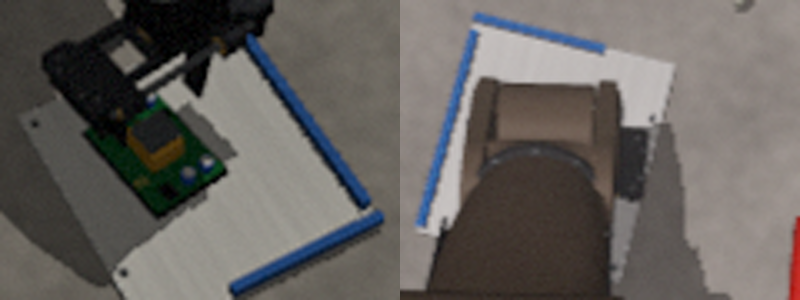

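In the scene half (left), the open fingers straddle the transformer at about (155,135). The top view is hidden by the arm. The transformer top triangulates to z of about 54, so I go down to TCP z of about 30 and grip.

To row units: 50 mm / 800 = 0.0625, 42 mm / 800 = 0.0525.

Emit:
pendant([
  {"z": 0.0188,"jaw": 0.8},
  {"z": 0.0375,"jaw": 0.8},
  {"z": 0.0525,"jaw": 0.8},
  {"z": 0.0625,"jaw": 0.8},
  {"z": 0.0625,"jaw": 0.8},
])

```text
t: 8.52
eef_pos: [508.1, 53.7, 32.9]
tcp_rot: [3.141, 0.0, -0.087]
ft_force: [-0.5, 0.1, -0.1]
opening: 0.8
grip_force: 0.0
```

Emit:
pendant([
  {"jaw": 0.2},
  {"jaw": 0.2},
  {"jaw": 0.2},
  {"jaw": 0.2},
  {"jaw": 0.2},
])

```text
t: 8.93
eef_pos: [508.3, 53.8, 33.6]
tcp_rot: [3.142, -0.001, -0.085]
ft_force: [-0.3, -1.0, -0.7]
opening: 0.505
grip_force: 0.0
```

Emit:
pendant([
  {"jaw": 0.2},
  {"jaw": 0.2},
  {"jaw": 0.2},
  {"jaw": 0.2},
  {"jaw": 0.2},
])

```text
t: 9.35
eef_pos: [508.2, 53.8, 33.2]
tcp_rot: [3.142, -0.0, -0.085]
ft_force: [-0.4, 0.9, 5.1]
opening: 0.353
grip_force: 30.0
```

To row units: -8 mm / 800 = -0.01, -4 mm / 800 = -0.005, 0.162 rad / 3.1416 = 0.0516.

Emit:
pendant([
  {"z": -0.005,"jaw": 0.2},
  {"z": -0.01,"jaw": 0.2},
  {"z": -0.01,"spin": 0.0255,"jaw": 0.2},
  {"z": -0.01,"spin": 0.0516,"jaw": 0.2},
  {"z": -0.01,"spin": 0.0516,"jaw": 0.2},
])

```text
t: 9.77
eef_pos: [508.0, 53.7, 41.3]
tcp_rot: [3.141, -0.0, -0.251]
ft_force: [0.2, -1.2, -1.2]
opening: 0.354
grip_force: 30.0
```

Emit:
pendant([
  {"x": 0.025,"y": -0.025,"jaw": 0.2},
  {"x": 0.05,"y": -0.05,"jaw": 0.2},
  {"x": 0.075,"y": -0.07,"jaw": 0.2},
  {"x": 0.0938,"y": -0.0863,"jaw": 0.2},
  {"x": 0.1,"y": -0.0925,"jaw": 0.2},
])

```text
t: 10.18
eef_pos: [605.9, 107.0, 41.1]
tcp_rot: [-3.141, -0.002, -0.244]
ft_force: [-0.7, -0.5, -2.8]
opening: 0.355
grip_force: 30.0
```

Emit:
pendant([
  {"jaw": 0.2},
  {"jaw": 0.2},
])

```text
t: 10.35
eef_pos: [602.7, 105.7, 40.7]
tcp_rot: [3.141, 0.001, -0.246]
ft_force: [-1.0, 0.5, -2.7]
opening: 0.354
grip_force: 30.0
```

Run:
```python
from h import *
print(monitor.state()['moment'])
p=read_camera('scene')[0]; cv2.imwrite('pics/p.png',p[:,:,::-1]); cv2.imwrite('pics/d.png',cv2.resize(p[135:235,285:405],(720,600),interpolation=cv2.INTER_CUBIC)[:,:,::-1])
```

```text
[ 0.08229015  0.06159738 -0.01142737]
```

View pics/d.png

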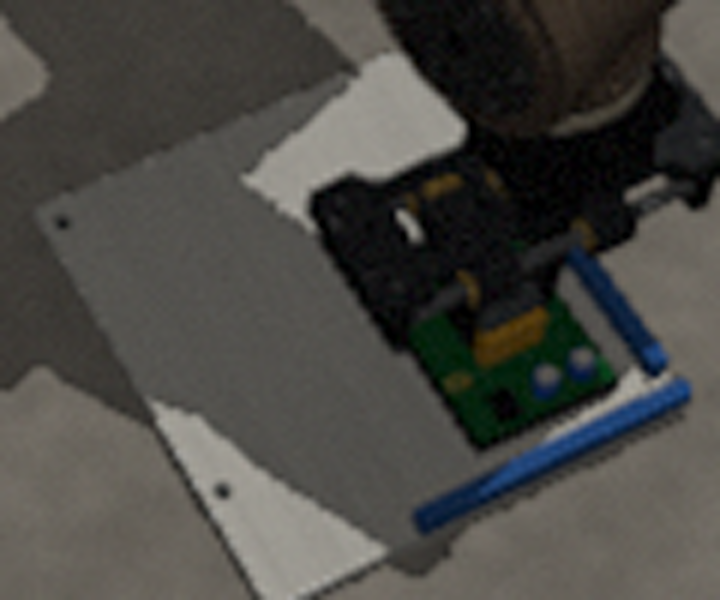

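The board hangs level and parallel to both stops, with a gap of about 15 mm on each side (crop corner at (615,380)).

To row units: -9 mm / 800 = -0.0113, 6.5 mm / 800 = 0.0081.

Emit:
pendant([
  {"x": 0.005,"y": -0.005,"z": 0.0038,"jaw": 0.2},
  {"x": 0.0088,"y": -0.0088,"z": 0.0063,"jaw": 0.2},
  {"x": 0.0113,"y": -0.0113,"z": 0.0081,"jaw": 0.2},
  {"x": 0.0113,"y": -0.0113,"z": 0.0088,"jaw": 0.2},
  {"x": 0.0113,"y": -0.0113,"z": 0.0088,"jaw": 0.2},
])

```text
t: 10.82
eef_pos: [614.5, 112.5, 33.8]
tcp_rot: [3.141, 0.0, -0.247]
ft_force: [0.1, 0.0, -2.4]
opening: 0.356
grip_force: 30.0
```

Emit:
pendant([
  {"x": 0.0013,"jaw": 0.2},
  {"x": 0.0025,"jaw": 0.2},
  {"x": 0.0038,"jaw": 0.2},
  {"x": 0.005,"jaw": 0.2},
  {"x": 0.005,"jaw": 0.2},
])

```text
t: 11.23
eef_pos: [615.6, 112.0, 33.8]
tcp_rot: [3.14, 0.007, -0.247]
ft_force: [-12.7, 3.5, 2.9]
opening: 0.354
grip_force: 30.0
```

```bash
python3 -c "
from cell import env, monitor, read_camera, camera_info;print(monitor.state()['moment'])"
```

```text
[0.8692987  2.35318872 0.06339083]
```

To row units: -4 mm / 800 = -0.005, -3.5 mm / 800 = -0.0044.

Emit:
pendant([
  {"x": -0.0044,"jaw": 0.2},
  {"x": -0.0044,"y": -0.0019,"jaw": 0.2},
  {"x": -0.0044,"y": -0.0038,"jaw": 0.2},
  {"x": -0.0044,"y": -0.005,"jaw": 0.2},
  {"x": -0.0044,"y": -0.005,"jaw": 0.2},
])

```text
t: 11.65
eef_pos: [616.4, 116.4, 34.2]
tcp_rot: [-3.142, -0.0, -0.247]
ft_force: [-0.2, 0.1, -1.7]
opening: 0.356
grip_force: 30.0
```

Emit:
pendant([
  {"y": -0.0013,"jaw": 0.2},
  {"y": -0.0025,"jaw": 0.2},
  {"y": -0.0038,"jaw": 0.2},
  {"y": -0.0038,"jaw": 0.2},
])

```text
t: 11.98
eef_pos: [617.0, 119.3, 34.1]
tcp_rot: [3.142, -0.0, -0.247]
ft_force: [0.9, 0.4, -2.4]
opening: 0.354
grip_force: 30.0
```

```bash
python3 -c "
from cell import env, monitor, read_camera, camera_info;print(monitor.state()['moment'])"
```

```text
[0.06157672 0.03818936 0.0589631 ]
```

To row units: -3 mm / 800 = -0.0038, -2 mm / 800 = -0.0025.

Emit:
pendant([
  {"y": -0.0013,"jaw": 0.2},
  {"y": -0.0025,"jaw": 0.2},
  {"y": -0.0038,"jaw": 0.2},
  {"y": -0.0038,"jaw": 0.2},
])

```text
t: 12.32
eef_pos: [617.4, 120.8, 34.2]
tcp_rot: [3.14, 0.001, -0.247]
ft_force: [-1.3, -10.2, 0.4]
opening: 0.357
grip_force: 30.0
```

```bash
python3 -c "
from cell import env, monitor, read_camera, camera_info;print(monitor.state()['moment'])"
```

```text
[-1.85485212  0.3508403  -0.0495227 ]
```

To row units: 2.5 mm / 800 = 0.0031, 1 mm / 800 = 0.0013.

Emit:
pendant([
  {"y": 0.0031,"jaw": 0.2},
  {"y": 0.0031,"z": 0.0009,"jaw": 0.2},
  {"y": 0.0031,"z": 0.0013,"jaw": 0.2},
  {"y": 0.0031,"z": 0.0013,"jaw": 0.2},
])

```text
t: 12.65
eef_pos: [617.2, 119.7, 33.3]
tcp_rot: [-3.142, -0.0, -0.247]
ft_force: [-0.2, -1.0, 0.4]
opening: 0.357
grip_force: 30.0
```

Emit:
pendant([
  {"x": 0.001,"y": -0.0009,"jaw": 0.2},
  {"x": 0.002,"y": -0.0018,"jaw": 0.2},
  {"x": 0.003,"y": -0.0026,"jaw": 0.2},
  {"x": 0.004,"y": -0.0035,"jaw": 0.2},
  {"x": 0.004,"y": -0.0035,"jaw": 0.2},
])

```text
t: 13.07
eef_pos: [617.7, 120.6, 33.3]
tcp_rot: [3.138, 0.007, -0.247]
ft_force: [-16.8, -9.7, 13.6]
opening: 0.354
grip_force: 30.0
```

Emit:
pendant([
  {"jaw": 0.2},
  {"jaw": 0.2},
  {"jaw": 0.2},
])

```text
t: 13.32
eef_pos: [617.7, 120.6, 33.3]
tcp_rot: [3.138, 0.007, -0.247]
ft_force: [-17.3, -10.7, 13.5]
opening: 0.356
grip_force: 30.0
```

```bash
python3 -c "
from cell import env, monitor, read_camera, camera_info;print(monitor.state()['moment'])"
```

```text
[-1.59968178  2.80470244 -0.1596794 ]
```

To row units: -1.2 mm / 800 = -0.0015, -0.6 mm / 800 = -0.0008.

Emit:
pendant([
  {"z": -0.0008,"jaw": 0.2},
  {"z": -0.0015,"jaw": 0.2},
  {"z": -0.0015,"jaw": 0.2},
  {"z": -0.0015,"jaw": 0.2},
])

```text
t: 13.65
eef_pos: [617.8, 120.6, 33.5]
tcp_rot: [3.138, 0.007, -0.247]
ft_force: [-12.9, -7.9, 3.7]
opening: 0.358
grip_force: 30.0
```

Run:
```python
from h import *
s=monitor.state();print(s['moment'],s['tcp_rot'])
p=read_camera('scene')[0]; cv2.imwrite('pics/e.png',cv2.resize(p[150:230,325:405],(600,600),interpolation=cv2.INTER_CUBIC)[:,:,::-1])
```

```text
[-1.5828249   2.24094492 -0.08387484] [ 3.13802913  0.00683892 -0.24678725]
```

View pics/e.png

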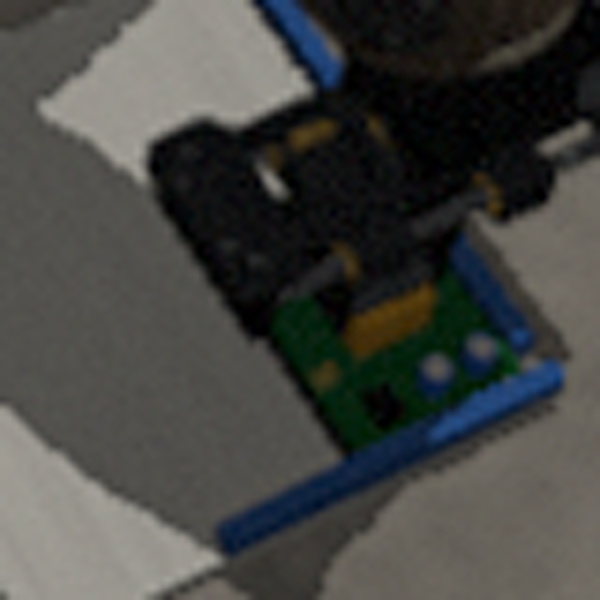

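The board sits in the corner. Its right edge is under the long bar's near end at about (520,350), and its short edge runs along the short bar. I'll push slightly firmer and then hand in.

To row units: -0.8 mm / 800 = -0.001, -0.4 mm / 800 = -0.0005.

Emit:
pendant([
  {"x": 0.0005,"y": -0.0005,"z": -0.0003,"jaw": 0.2},
  {"x": 0.001,"y": -0.001,"z": -0.0004,"jaw": 0.2},
  {"x": 0.001,"y": -0.001,"z": -0.0004,"jaw": 0.2},
  {"x": 0.001,"y": -0.001,"z": -0.0004,"jaw": 0.2},
  {"x": 0.001,"y": -0.001,"z": -0.0004,"jaw": 0.2},
])

```text
t: 14.12
eef_pos: [617.8, 120.7, 33.5]
tcp_rot: [3.137, 0.009, -0.247]
ft_force: [-16.9, -12.4, 3.7]
opening: 0.353
grip_force: 30.0
```

```bash
python3 -c "
from cell import env, monitor, read_camera, camera_info;s=monitor.state();print(s['moment'],s['qvel'].round(3));print(env.job_done())"
```

```text
[-2.23717009  2.82858684 -0.03292174] [-0.002 -0.001  0.001 -0.001  0.    -0.001]
the job is handed in; nothing more can be done
None
```

I pressed the stop fully down and turned it clockwise until it was fully up again; the board is now in the fixture corner, still gripped and pushed at about 13–16 N towards each stop (tool tilted about 0.01 rad), and the job was handed in at 14.1 s with no verdict returned.

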